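Close the twist-lock canister round its nested canister

ROBOT

A 6-joint arm with a two-finger parallel gripper is mounted at the origin on the work surface; the furniture and walls round the work are solid. World frame = base frame: x ahead of the robot, y to its left, z up, the work surface at z = 0. Lengths are in mm, angles in degrees, forces in N, time in s.
With the tool pointing down it reaches from about 325 to 925 mm from the base axis. Payload 3.1 kg.
Tool frame: the origin (TCP) lies at the very end of the fingers, on their centre line; the grasp point (between the pads) lies 19 mm behind it; z points along the fingers, y is the line along which they close (so a half turn about z gives the same grasp; the last joint's range is limited). The gripper opens to 85 mm and grips with 20 to 120 N. Pads are 22 mm wide; open, the fingers measure 114 mm over their backs; the gripper's body (76 mm by 85 mm) begins 54 mm behind the grasp point. The pads swing forward as they close: fully open they stand 13 mm farther back than shut.
Start: joints at [-73.235, 12.427, 92.441, -0, 75.132, -6.429], TCP at [246.168, -574.491, 231.3] pointing down, gripper open.
Joint ranges: [-157.48, 157.48], [-44.54, 120.13], [17.64, 146.25], [-64.5, 244.5], [7.68, 150.69], [-147.95, 147.95]. Speed limits (degrees/s): [159.86, 159.86, 180, 180, 180, 180].

INTERFACE

Orientations are given as [roll, pitch, yaw] about the fixed x, y, z axes, in that order (R = Rz(yaw) Ry(pitch) Rx(roll)).
In Python, from station import ctrl, eyes, kinematics gives the robot as it stands (ctrl), with the cameras (eyes) and the kinematics (kinematics). Calls block until the motion is done:
- ctrl.goto(position, orientation): joint-space move of the TCP to a pose.
- ctrl.move_l(position, attitude=None, speed=150): straight line of the TCP; attitude=None keeps the orientation; speed is the mean speed in mm/s.
- ctrl.move_j(angles): joint-space move.
- ctrl.grip(opening, squeeze=None): finger opening in mm; squeeze is the grip in N (None keeps the last); returns when the fingers have stopped.
- ctrl.wait(seconds).
- kinematics.solve_ik(position, orientation): joint angles nearest the present ones, or None.
- ctrl.get_obs(): the state.
- eyes.get_image(name): name is "scene" or "top" or "wrist"; returns the picture (480x640x3 uint8, red, green, blue); there is no depth.
- eyes.get_calibration(name): a dict with "fx", "fy", "cx", "cy" (pixels), "R" (3x3) and "t" (3): a world point X has camera coordinates R X + t; the wrist camera has in their place "mount" (4x4, takes a point from camera to tool coordinates, whose origin is the TCP and whose axes are the flange's). Camera axes: x right, y down, z forward; pixel columns grow to the right and rows downward; lengths in mm; the calibration is good to about 2 mm. A picture is of the moment at which its call begins: read the wrist's pose just before it. get_calibration takes no time and is no camera call.
A pose or a line that the arm cannot do raises ctrl.Unreachable and nothing moves.
- ctrl.sign_off(): hands the job in; it is judged then, once.
The state is a dict: "t": time; "joint_pos": joint angles; "qvel": joint speeds; "effort": joint torques, N m; "tcp_pos": TCP position; "ee_rot": TCP orientation; "wrist_force": force on the tool from outside, world axes, zero at the start; "moment": the same for the moment, N m; "grip_width": finger opening in mm; "grip_force": force on a finger pad.
Only numpy, scipy, OpenCV 4.12 (cv2) and the standard library are available. Lean on these libraries where they do the work, as an engineer would, in place of code of your own. Each camera call takes 0.05 s, during which the arm holds its last target. There are 200 camera calls.

TASK

Close the big green canister: put its upper shell over the small white canister that stands in the lower shell, find where its two lugs drop into the lock ring, and twist it clockwise until it is fully home, so that the orange tab is pushed right in. Leave the canister closed and upright, with the small one standing inside it, and do not knock the small canister over or disturb the pepper mill, salt shaker, glass and tin.

Things in the scene. Friction and masses are not known exactly. Their poses are not given: they have to be found in the camera images.
- upper_shell: loose sage green upper shell, hollow, open below, 0.2 to 0.45 kg, standing mouth down. Origin: centre of its lower rim, z up. Outside radius 45 mm (lowest 4 mm taper to 43), inside radius 40, inside height 100, flat top at z 105 mm. Two steel lugs at +x and -x, out to 56 mm from the axis, 16 mm wide, 6 mm thick (underside at z 18 mm): the same after a half turn.
- shell_grip (a point): middle of the wooden bar grip on the upper shell's top, z 118 mm above its origin. Bar along the shell's x axis: 64 mm long (x), 14 mm wide (y), 28 mm high (z 104 to 132 mm), in line with the two lugs.
- lower_shell: sage green round lower shell, fixed to the worktop, outside radius 62 mm. Origin: centre of its underside, z up. The dark steel lock ring on its rim is fixed too; its two lug gaps, half a turn apart, lie along this body's +x and -x axes give or take 0.5 rad: an unknown angle that this pose does not tell and that must be seen or felt.
- ring_mouth (a point): centre of the lock ring's mouth, z 69 mm; bore radius 47 mm. Lip 5 mm thick, gaps 32 degrees wide. Lugs on the lip: shell origin at z 51 mm; over the gaps it falls by its weight, origin to z 34 mm (if one lug drops first it hangs tilted: wiggle). Then it turns only clockwise from above; from mid gap, a lug meets the orange tab at 1.25 rad and firm stops at 1.45 rad.
- nested_canister: small loose white canister with wooden lid and knob, radius 28 mm, 118 mm high, 0.1 to 0.21 kg, origin at the centre of its underside. It stands in an 18 mm deep pocket (radius 34 mm) in the lower shell's floor at z 6 mm and rises to z 124 mm. It stays there.
- lock_tab (a joint): orange tab in the lock ring's channel, also seen as an orange mark outside the ring: 0 rad when open, 0.2 rad when a lug has pushed it right in, clockwise about the canister's axis. A weak spring (6 mN m at most) brings it back if the shell is turned back; the shell's own friction holds it.
- pepper_mill: bystander: dark wooden pepper mill, 58 x 58 x 170 mm, upright; origin at the centre of its underside
- salt_shaker: bystander: glass salt shaker with steel cap, 44 x 44 x 90 mm, upright; origin at the centre of its underside
- water_glass: bystander: clear drinking glass, 80 x 80 x 91 mm, upright; origin at the centre of its underside
- small_tin: bystander: small food tin with a red and cream label, 57 x 57 x 72 mm, upright; origin at the centre of its underside

How it is judged:
By the outcome, as a careful person would: the job done as asked, in the order asked, and still so for the second after the job is handed in, with the robot touching nothing.
It also fails if it takes over 72 s, if anything falls off the work surface, if the arm or the gripper's body presses on something with over 40 N, if the wrist force passes 120 N, or if a joint passes its speed limit or range.

## Working session

There is one attempt and no reset: what is moved stays moved. The work goes in short steps, each a Python script; the robot and the scene stay as the last script left them, time stands still between calls to the robot, and variables do not carry over. Pictures are saved under pics/ and viewed, at most 10 in all, crops included, and the job is handed in when it is done.

```bash
ls; mkdir -p pics
python3 - <<'E'
from station import ctrl, eyes, kinematics
import cv2,numpy as np
o=ctrl.get_obs();print(o)
a=eyes.get_image("scene");b=eyes.get_image("top")
for n,i in(("scene",a),("top",b)):
    cv2.imwrite(f"pics/{n}0.png",i[:,:,::-1]); c=eyes.get_calibration(n);print(n,c)
print(eyes.get_calibration("wrist"))
E
```

```text
pics
station.py
{'t': 0.0, 'joint_pos': array([-7.32349774e+01,  1.24774295e+01,  9.25288619e+01, -1.02091976e-03,
        7.51291830e+01, -6.43024044e+00]), 'qvel': array([-0.0455323 , -0.06706025, -0.01887393, -0.00943438,  0.13305807,
       -0.06707345]), 'effort': array([ 4.67417649e-04, -3.96838617e+01, -3.03850722e+01, -1.56210913e-04,
        9.66108812e-03, -1.51522016e-05]), 'tcp_pos': array([ 245.93202074, -573.70651983,  229.95747075]), 'ee_rot': array([-1.79865267e+02, -1.41923311e-02,  2.31955095e+01]), 'wrist_force': array([-0.38394004,  0.45721379,  0.01069888]), 'moment': array([ 0.01244237, -0.03772698,  0.0077373 ]), 'grip_force': 0.0, 'grip_width': 85.12812523801985}
scene {'fx': 456.5081783098132, 'fy': 456.5081783098132, 'cx': 326.5275838977689, 'cy': 239.22890866659287, 'R': array([[-8.90461186e-01, -4.55058681e-01, -6.87339059e-04],
       [-2.97896337e-01,  5.84065579e-01, -7.55066336e-01],
       [ 3.44000942e-01, -6.72152510e-01, -6.55648042e-01]]), 't': array([524.62668386, 276.76211906, 930.37760992])}
top {'fx': 433.4381372845637, 'fy': 433.4381372845637, 'cx': 317.4441328941197, 'cy': 244.64683308866344, 'R': array([[-0.00572998, -0.99959506,  0.02787278],
       [-0.99592295,  0.00319514, -0.09015141],
       [ 0.09002585, -0.02827571, -0.99553796]]), 't': array([-36.58766355, 628.68249351, 915.10273321])}
{'fx': 394.9520151739901, 'fy': 394.9520151739901, 'cx': 317.30361358836757, 'cy': 239.25766988730257, 'mount': array([[ 1.25118499e-03, -9.60820017e-01, -2.77170217e-01,
         7.01826194e+01],
       [ 9.99998952e-01,  1.40412844e-03, -3.53324489e-04,
        -2.57474863e-01],
       [ 7.28663824e-04, -2.77169484e-01,  9.60820767e-01,
        -1.43120384e+02],
       [ 0.00000000e+00,  0.00000000e+00,  0.00000000e+00,
         1.00000000e+00]])}
```

View pics/top0.png

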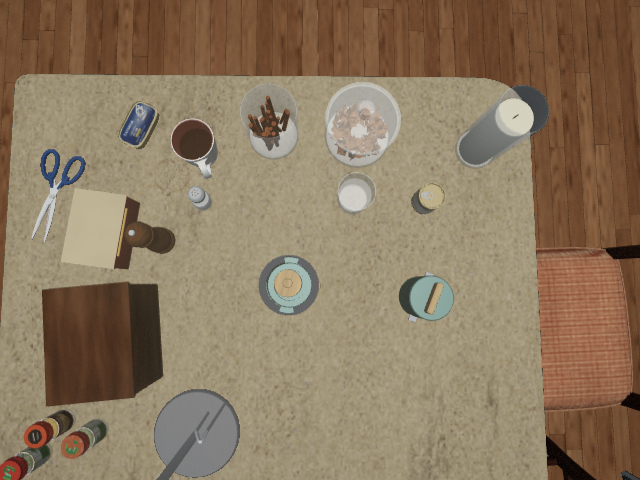

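View pics/scene0.png

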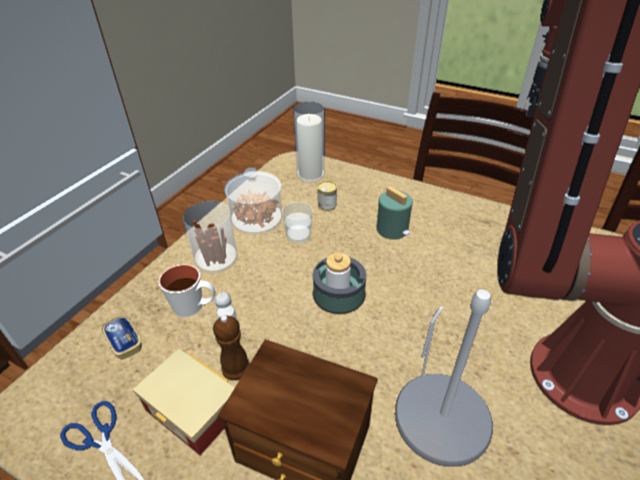

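The top view shows the lower shell ring at about (289,285), with gaps near (291,260) and (287,309). The upper shell top is at about (431,298), with its bar from (428,309) to (438,285). The scene view agrees: the small canister stands in the lower shell and the upper shell stands free.

```bash
cat > h.py <<'E'
from station import ctrl, eyes, kinematics
import cv2,numpy as np
from scipy.spatial.transform import Rotation as Ro
def campose(n,o=None):
    c=eyes.get_calibration(n)
    if n=="wrist":
        M=c["mount"];Rt=Ro.from_euler("xyz",o["ee_rot"],degrees=True).as_matrix()
        return c,Rt@M[:3,:3],Rt@M[:3,3]+o["tcp_pos"]
    return c,c["R"].T,-c["R"].T@c["t"]
def ray(n,px,z,o=None):
    c,R,p=campose(n,o); px=np.atleast_2d(np.float64(px))
    d=np.c_[(px[:,0]-c["cx"])/c["fx"],(px[:,1]-c["cy"])/c["fy"],np.ones(len(px))]@R.T
    return (p+d*((z-p[2])/d[:,2])[:,None])[:,:2]
def proj(n,X,o=None):
    c,R,p=campose(n,o); q=(np.atleast_2d(X)-p)@R
    return np.c_[c["fx"]*q[:,0]/q[:,2]+c["cx"],c["fy"]*q[:,1]/q[:,2]+c["cy"]]
E
python3 - <<'E'
from h import *
print("ring",ray("top",[[289,285],[259,285],[319,285]],69)); print("gaps",ray("top",[[291,260],[287,309]],66))
print("up",ray("top",[431,298],105)); print("bar",ray("top",[[428.5,310],[438,285]],132)); print("lugs",ray("top",[[413,319],[429,275]],20))
print("mill",ray("top",[138,234],170),"salt",ray("top",[197,193],90),"glass",ray("top",[356,188],91),"tin",ray("top",[431,194],72))
i=cv2.imread("pics/top0.png");print(i[298,415],i[266,291],i[285,262],i[297,434])
E
```

```text
ring [[541.45252748  20.94672413]
 [541.8105985   82.65504843]
 [541.09308017 -40.99878536]]
gaps [[593.24317893  16.91059412]
 [492.23488237  25.16476492]]
up [[ 514.08342679 -263.14814708]]
bar [[ 492.08231294 -249.78763061]
 [ 539.92476943 -269.72715926]]
lugs [[ 466.03193716 -246.94353374]
 [ 561.46549242 -284.8444975 ]]
mill [[636.41429046 293.69253175]] salt [[729.69923306 207.83713461]] glass [[ 740.01816318 -117.90497976]] tin [[ 731.45189892 -279.17250766]]
[166 173 146] [180 187 163] [102 102  99] [126 166 190]
```

Run:
```python
from h import *
import pickle
def look(p,yaw,n):
    ctrl.goto(p,[180,0,yaw]); ctrl.wait(.3); o=ctrl.get_obs(); im=eyes.get_image("wrist")
    cv2.imwrite(f"pics/{n}.png",im[:,:,::-1]); pickle.dump(o,open(f"{n}.pkl","wb")); print(n,o["t"],o["tcp_pos"],o["ee_rot"],o["joint_pos"])
look([541,21,260],175,"w_low"); look([514,-263,260],158,"w_up")
a=cv2.imread("pics/w_low.png");b=cv2.imread("pics/w_up.png")
cv2.imwrite("pics/w_both.png",cv2.resize(np.vstack([a,b]),(450,600)) if 0 else np.vstack([a[60:360,:],b[60:360,:]]))
```

```text
w_low 2.7667 [541.03413812  20.60182614 259.95217611] [-1.79998506e+02 -5.90118491e-03  1.74958764e+02] [-5.24691031e+00  8.83804683e-01  1.02020177e+02 -1.55432936e-03
  7.71019138e+01 -9.02053269e+01]
w_up 4.2167 [ 514.40349233 -261.94589822  260.05108214] [1.79993820e+02 4.11975500e-03 1.58105789e+02] [-3.39548910e+01  5.34967448e+00  9.73355506e+01  7.07737409e-03
  7.73120375e+01 -1.02062234e+02]
```

View pics/w_both.png

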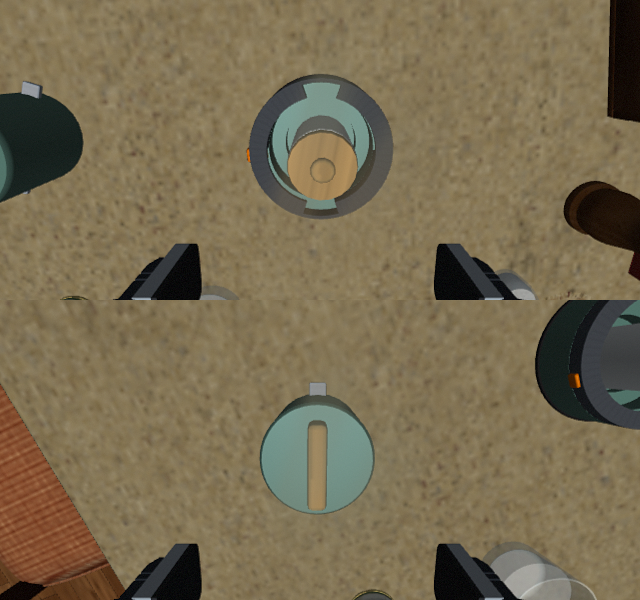

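The lower shell's ring is centred at about (321,206) in the full wrist frame, with gaps at about (321,150) and (321,265). The orange mark is at about (248,215). The upper shell's top is at about (317,518), counted in the stacked picture, and its bar runs almost straight up in the image.

Run:
```python
from h import *
import pickle
from scipy.optimize import least_squares
def circ(P):
    s=least_squares(lambda v:np.hypot(P[:,0]-v[0],P[:,1]-v[1])-v[2],[*P.mean(0),50],loss="soft_l1");return s.x,np.abs(s.fun).mean()
# lower
o=pickle.load(open("w_low.pkl","rb"));im=cv2.imread("pics/w_low.png");hsv=cv2.cvtColor(im,cv2.COLOR_BGR2HSV)
for p in[(258,206),(385,206),(321,150),(290,190),(321,190)]:print(p,hsv[p[1],p[0]])
c=np.array([541.,21.])
for it in range(4):
    edges=[];prof={}
    th=np.radians(np.arange(0,360,1)); rr=np.arange(40,68,.25)
    G=[]
    for t in th:
        P=np.c_[c[0]+rr*np.cos(t),c[1]+rr*np.sin(t),np.full(len(rr),69.)]
        q=proj("wrist",P,o).astype(np.float32)
        v=cv2.remap(hsv,q[None,:,0],q[None,:,1],cv2.INTER_LINEAR)[0].astype(int)
        g=(v[:,1]<60)&(v[:,2]<135); G.append(g)
        k=np.flatnonzero(g&(rr>50)&(rr<58))
        if len(k)>20:
            i=k[0]
            while i>0 and g[i]:i-=1
            edges.append([c[0]+rr[i]*np.cos(t),c[1]+rr[i]*np.sin(t),rr[i],t])
    E=np.array(edges);E=E[(E[:,2]>43)]
    (x,y,r),e=circ(E[:,:2]);print("bore",x,y,r,e,len(E)); c=np.array([x,y])
G=np.array(G);fr=G[:,(rr>50)&(rr<54)].mean(1)
print("gap deg",[int(d) for d in np.flatnonzero(fr<.5)])
# upper
o=pickle.load(open("w_up.pkl","rb"));im=cv2.imread("pics/w_up.png");hsv=cv2.cvtColor(im,cv2.COLOR_BGR2HSV)
m=cv2.inRange(hsv,(75,40,110),(95,255,255));m[:,480:]=0
k=max(cv2.findContours(m,0,1)[0],key=cv2.contourArea)[:,0]
print("top",circ(ray("wrist",cv2.convexHull(k)[:,0],105,o)))
w=cv2.inRange(hsv,(8,60,90),(25,255,255));h=cv2.convexHull(k);t=np.zeros_like(w);cv2.fillPoly(t,[h],255);w&=t
k=max(cv2.findContours(w,0,1)[0],key=cv2.contourArea)[:,0]
(cx,cy),sz,an=cv2.minAreaRect(ray("wrist",k,132,o).astype(np.float32));print("bar",cx,cy,sz,an)
k2=cv2.inRange(hsv,(75,40,110),(95,255,255))
```

```text
(258, 206) [116  24  73]
(385, 206) [23 23 88]
(321, 150) [ 78  44 152]
(290, 190) [ 82  54 156]
(321, 190) [23 68 83]
bore 541.7954392491381 23.583172613378416 46.233973546527466 0.6151915976757566 241
bore 541.7801321715485 23.88071803549114 46.130635279732 0.5743064798828837 278
bore 541.7606161667504 23.8904670419885 46.114671578165705 0.5815393270047295 278
bore 541.7639090643399 23.880709179365237 46.12199577146675 0.5747194728395474 277
gap deg [1, 2, 3, 4, 5, 6, 7, 8, 9, 161, 162, 163, 164, 165, 166, 167, 168, 169, 170, 171, 172, 173, 174, 175, 176, 177, 178, 179, 180, 181, 182, 183, 184, 185, 186, 187, 188, 189, 341, 342, 343, 344, 345, 346, 347, 348, 349, 350, 351, 353, 354, 355, 356, 357, 358, 359]
top (array([ 514.42468339, -262.16535917,   42.90128276]), np.float64(0.11930094950519733))
bar 513.3932495117188 -261.5657653808594 (12.54961109161377, 62.04476547241211) 67.80757141113281
```

Run:
```python
from h import *
def st(n):
    ctrl.wait(.15);o=ctrl.get_obs();print(n,*[np.round(o[k],1) for k in("t","tcp_pos","ee_rot","wrist_force","grip_width","grip_force")],np.round(o["moment"],2));return o
D=[180,0,157.8]
ctrl.grip(40,80)
ctrl.goto([514,-262,170],D);st("above")
ctrl.move_l([514,-262,108.5],D,60);o=st("down")
ctrl.grip(0,80);st("grip")
ctrl.move_l([514,-262,128],D,60);o=st("lift")
if o["grip_width"]>8:
    ctrl.move_l([514,-262,262],D,150)
    ctrl.move_l([541.8,23.9,262],[180,0,175],200);st("over")
    cv2.imwrite("pics/over.png",np.vstack([eyes.get_image("top")[150:400,200:500,::-1],eyes.get_image("scene")[130:380,220:520,::-1]]))
```

```text
above 5.4 [ 516.1 -263.4  173.4] [-179.9    0.3  157.8] [-0.4 -0.1 -0.1] 40.3 0.0 [-0.    0.01 -0.  ]
down 6.7 [ 514.4 -262.3  109.1] [-1.800e+02  1.000e-01  1.578e+02] [-0.1 -0.4 -1. ] 40.1 0.0 [ 0.01 -0.06 -0.03]
grip 7.2 [ 514.2 -262.3  109. ] [-180.     0.   157.8] [-0.7  0.1  3.5] 12.5 78.9 [-0.05  0.18  0.01]
lift 7.8 [ 513.6 -261.7  127.4] [ 1.800e+02 -1.000e-01  1.578e+02] [-0.2  0.4 -4.3] 12.5 78.2 [-0.01  0.07  0.02]
over 10.6 [541.8  23.  262. ] [-180.    -0.   174.9] [ 0.2  1.2 -4.6] 12.7 78.1 [-0.03 -0.02 -0.03]
```

View pics/over.png

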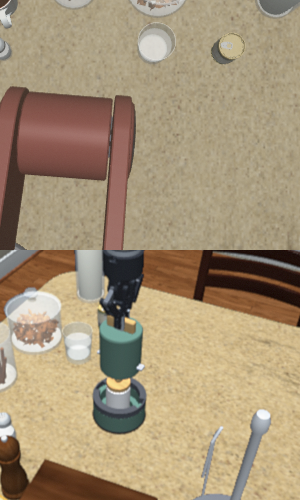

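The top view is blocked by the arm. In the scene crop the held shell hangs straight above the white canister, at about (121,350), with the ring at about (119,400). Next I lower it with force checks.

```bash
cat >> h.py <<'E'
def st(n):
    ctrl.wait(.12);o=ctrl.get_obs();print(n,*[np.round(o[k],1) for k in("t","tcp_pos","ee_rot","wrist_force","grip_width")],np.round(o["moment"],2));return o
E
python3 - <<'E'
from h import *
f0=st("0")["wrist_force"]
for z in[225,205,190,182,178,174,170,166,163,161,159,157]:
    ctrl.move_l([541.8,23.9,z],[180,0,175],80 if z>185 else 40);o=st(z)
    d=o["wrist_force"]-f0
    if np.linalg.norm(d)>6: print("contact",d);break
E
```

```text
0 10.8 [541.8  23.5 262. ] [-180.   -0.  175.] [-0.5  0.  -4.3] 12.2 [-0.02 -0.03 -0.  ]
225 11.6 [542.3  23.9 225.6] [1.80e+02 1.00e-01 1.75e+02] [-0.4  0.1 -3.2] 12.6 [ 0.01 -0.02 -0.02]
205 12.1 [541.9  23.9 205. ] [-180.    0.  175.] [ 0.8  0.5 -3.7] 12.2 [-0.   -0.06  0.02]
190 12.5 [541.8  23.9 189.9] [-180.   -0.  175.] [-0.2 -0.2 -3.4] 12.5 [-0.05  0.01 -0.04]
182 13.0 [541.8  23.9 182. ] [180.   0. 175.] [-0.6 -0.7 -3.4] 12.5 [-0.02  0.02  0.04]
178 13.4 [541.8  23.9 178. ] [180.  -0. 175.] [ 0.5  0.3 -3.5] 12.6 [-0.02  0.01 -0.01]
174 13.7 [541.8  23.9 173.9] [-180.   -0.  175.] [-0.5 -0.7 -3.1] 12.5 [-0.05 -0.   -0.04]
170 14.1 [541.8  23.9 169.9] [-180.   -0.  175.] [-0.7 -0.5 -3.7] 12.4 [-0.01  0.07  0.03]
166 14.4 [541.7  23.9 165.9] [180.  -0. 175.] [-0.1 -0.8 -4.2] 12.6 [-0.03 -0.01  0.  ]
163 14.8 [541.8  23.9 163. ] [180.  -0. 175.] [ 1.3  0.4 -3.3] 12.4 [ 0.   -0.04  0.04]
161 15.2 [541.8  23.9 161. ] [180.  -0. 175.] [ 0.3 -0.1 -3.9] 12.7 [-0.04 -0.03  0.02]
159 15.6 [541.8  23.9 159. ] [180.  -0. 175.] [-0.2  0.2 -4.1] 12.2 [-0.01  0.    0.01]
157 15.9 [541.8  23.9 157. ] [-180.   -0.  175.] [-0.2 -0.4 -2.9] 12.2 [0.01 0.   0.04]
```

The shell passed below the lip height (TCP 160) with no contact, so the lugs are in the gaps. I keep lowering.

Run:
```python
from h import *
for z in[153,149,146,144.5,143.5,142.8,142]:
    ctrl.move_l([541.8,23.9,z],[180,0,175],40);o=st(z)
    if o["wrist_force"][2]>2 or np.hypot(*o["wrist_force"][:2])>6: print("contact");break
```

```text
153 16.3 [541.7  23.9 152.9] [180.  -0. 175.] [-0.2 -0.1 -3.6] 12.5 [-0.03  0.02  0.02]
149 16.6 [541.8  23.9 148.9] [180.  -0. 175.] [-0.6  0.5 -4.1] 12.6 [-0.03  0.02  0.01]
146 17.0 [541.8  23.9 145.9] [180.  -0. 175.] [ 0.   1.1 -3.9] 12.5 [-0.02 -0.06 -0.03]
144.5 17.4 [541.8  23.9 144.5] [180.   0. 175.] [-0.5  0.2 -3.8] 12.4 [ 0.04  0.01 -0.04]
143.5 17.8 [541.8  23.9 143.5] [-180.    0.  175.] [-0.  -0.5 -4.1] 12.7 [-0.   -0.   -0.02]
142.8 18.1 [542.   23.9 143.1] [180.   0. 175.] [-0.7  1.2 -2.5] 12.3 [ 0.   -0.    0.01]
142 18.5 [542.1  23.9 143. ] [-180.    0.  175.] [-2.3 -0.4  5.1] 12.1 [-0.01  0.53  0.02]
contact
```

Run:
```python
from h import *
ctrl.move_l([541.8,23.9,143],[180,0,175],40);st("s")
for y in list(range(165,100,-10))+[101,98,95,93,91,90,89]:
    ctrl.move_l([541.8,23.9,143],[180,0,y],20);o=st(y)
    if abs(o["moment"][2])>(1.2 if y<110 else .8) or np.linalg.norm(o["wrist_force"])>20: print("stop");break
```

```text
s 18.8 [542.   23.9 143. ] [180.   0. 175.] [-1.6  0.   1. ] 12.4 [0.01 0.18 0.04]
165 19.3 [542.2  23.9 143.1] [1.800e+02 1.000e-01 1.651e+02] [ 1.4  0.9 -0.4] 12.9 [ 0.01 -0.09 -0.04]
155 19.7 [541.9  23.8 143.1] [180.    0.  155.1] [-0.1  0.5  1.3] 12.3 [-0.07 -0.03 -0.03]
145 20.2 [541.8  23.9 143.1] [180.    0.  145.1] [-0.1  0.2  0.6] 12.3 [-0.01  0.02 -0.02]
135 20.6 [541.8  23.9 143.1] [180.    0.  135.1] [-0.3  0.6  1.7] 12.4 [-0.01  0.03  0.01]
125 21.1 [541.8  23.9 143. ] [180.   -0.  125.1] [0.3 0.2 1. ] 12.5 [ 0.03 -0.06 -0.01]
115 21.5 [541.8  23.9 143. ] [180.    0.  115.1] [0.3 0.4 2.5] 12.5 [ 0.05 -0.04  0.  ]
105 21.9 [541.8  23.9 143. ] [180.   -0.  105.1] [0.8 0.5 1.7] 12.6 [ 0.01 -0.02 -0.05]
101 22.3 [541.9  23.9 143. ] [180.   -0.  101.1] [1.6 0.5 2.2] 12.3 [-0.02  0.04 -0.1 ]
98 22.7 [541.9  23.9 143.1] [180.    0.   98.1] [-0.1  0.5  2.5] 12.2 [ 0.01  0.01 -0.07]
95 23.0 [541.8  23.9 143. ] [180.   -0.   95.1] [-0.3  0.6  1.2] 12.3 [-0.02 -0.09 -0.09]
93 23.4 [542.1  23.9 143.1] [180.    0.   93.1] [ 1.7 -1.4  1.1] 12.4 [-0.04 -0.33  0.09]
91 23.8 [542.   23.8 143.1] [180.    0.   91.1] [ 1.2 -0.4  1. ] 12.5 [-0.05 -0.45  1.2 ]
stop
```

Run:
```python
from h import *
for y in(90,89): ctrl.move_l([541.8,23.9,143],[180,0,y],20);o=st(y)
ctrl.move_l([541.8,23.9,143],[180,0,91.5],20);st("ease")
ctrl.grip(40,20);st("open")
ctrl.move_l([541.8,23.9,200],[180,0,91.5],60)
ctrl.goto([480,23.9,270],[180,0,175]);ctrl.wait(.3)
o=st("look");im=eyes.get_image("wrist")[:,:,::-1]
import pickle;pickle.dump(o,open("fin.pkl","wb"))
cv2.imwrite("pics/fin.png",im)
s=eyes.get_image("scene")[130:430,220:520,::-1];cv2.imwrite("pics/fin2.png",np.hstack([cv2.resize(s,(480,480)),im[:,160:480]]))
```

```text
90 24.1 [542.   23.8 143.1] [180.    0.   90.1] [1.7 0.7 0.9] 12.5 [-0.08 -0.47  1.72]
89 24.5 [541.9  23.8 143.1] [180.    0.   89.1] [ 0.9 -0.9  2.2] 12.1 [-0.07 -0.47  2.03]
ease 24.9 [542.   23.9 143.1] [180.   -0.   91.4] [ 2.9 -0.4  0.8] 12.4 [-0.12 -0.54  0.92]
open 25.4 [541.5  24.  142.8] [-180.    -0.    91.5] [-0.4  0.3 -0.3] 39.8 [-0.01 -0.01 -0.01]
look 28.2 [480.   23.9 269.9] [-180.   -0.  175.] [-0.2  0.3 -0.1] 39.8 [-0.02  0.01  0.01]
```

View pics/fin2.png

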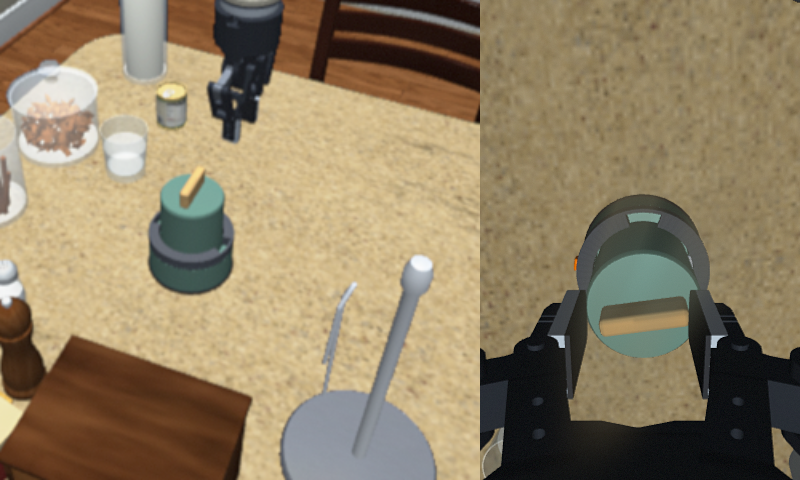

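The shell is upright and seated, and the bar has turned about 90°. Next I measure the bar angle and how far the orange mark moved, at about (576,265) in this picture.

Run:
```python
from h import *
import pickle
c=np.array([541.8,23.9])
for n,pk in(("w_low","w_low"),("fin","fin")):
    im=cv2.imread(f"pics/{n}.png");o=pickle.load(open(pk+".pkl","rb"));h=cv2.cvtColor(im,cv2.COLOR_BGR2HSV)
    m=cv2.inRange(h,(3,190,100),(18,255,255));ys,xs=np.nonzero(m);k=(abs(xs-250)<40)&(abs(ys-235)<60)
    P=ray("wrist",np.c_[xs[k],ys[k]],60,o)-c;a=np.degrees(np.arctan2(P[:,1],P[:,0]));print(n,k.sum(),a.mean(),a.min(),a.max(),np.hypot(*P.T).mean())
w=cv2.inRange(h,(8,60,150),(25,255,255));w[:290]=0;w[345:]=0;w[:,:270]=0;w[:,370:]=0
k=max(cv2.findContours(w,0,1)[0],key=cv2.contourArea)[:,0];print(cv2.minAreaRect(ray("wrist",k,166,o).astype(np.float32)))
```

```text
w_low 28 -90.44117781076544 -95.33293167915727 -85.65028799458912 64.87005491052884
fin 27 -101.25967939150232 -106.22179775298974 -96.25418437953087 64.37026715834675
((541.3442993164062, 23.36758804321289), (11.519224166870117, 60.90318298339844), 3.0318005084991455)
```

The mark moved 10.8° of the expected 11.5°, which is within measuring error. There is plenty of time, so I press once more and compare from the same view.

Run:
```python
from h import *
c=np.array([541.8,23.9])
ctrl.goto([541.8,23.9,200],[180,0,92.5]);ctrl.move_l([541.8,23.9,143.2],[180,0,92.5],60);ctrl.grip(0,80);st("grip")
for y in(91,89,87.5): ctrl.move_l([541.8,23.9,143.2],[180,0,y],20);st(y)
ctrl.move_l([541.8,23.9,143.2],[180,0,90.5],20);st("ease")
ctrl.grip(40,20);ctrl.move_l([541.8,23.9,200],[180,0,90.5],60)
ctrl.goto([480,23.9,270],[180,0,175]);ctrl.wait(.3)
o=st("look");im=cv2.cvtColor(eyes.get_image("wrist"),cv2.COLOR_RGB2BGR);h=cv2.cvtColor(im,cv2.COLOR_BGR2HSV)
m=cv2.inRange(h,(3,190,100),(18,255,255));ys,xs=np.nonzero(m);k=(abs(xs-250)<40)&(abs(ys-235)<60)
P=ray("wrist",np.c_[xs[k],ys[k]],60,o)-c;a=np.degrees(np.arctan2(P[:,1],P[:,0]));print(k.sum(),a.mean(),a.min(),a.max())
w=cv2.inRange(h,(8,60,150),(25,255,255));w[:290]=0;w[345:]=0;w[:,:270]=0;w[:,370:]=0
k=max(cv2.findContours(w,0,1)[0],key=cv2.contourArea)[:,0];print(cv2.minAreaRect(ray("wrist",k,166,o).astype(np.float32)))
```

```text
grip 31.2 [542.3  23.9 144. ] [179.9   0.   92.5] [-0.   0.2  4.3] 12.3 [0.05 0.1  0.3 ]
91 31.6 [542.4  23.8 144. ] [179.9   0.   91.2] [-0.   0.5  5. ] 12.5 [0.05 0.18 1.  ]
89 31.9 [542.4  23.8 144. ] [1.799e+02 1.000e-01 8.930e+01] [-1.2  0.6  5.4] 12.5 [0.12 0.15 1.7 ]
87.5 32.3 [542.4  23.8 144. ] [1.799e+02 1.000e-01 8.800e+01] [0.1 0.7 5.6] 12.4 [0.17 0.15 2.16]
ease 32.7 [542.4  23.8 144. ] [1.799e+02 1.000e-01 9.070e+01] [-1.2  0.8  5.2] 12.4 [0.11 0.18 1.14]
look 35.9 [480.   23.9 269.9] [-180.   -0.  175.] [-0.4  0.7  0.2] 40.0 [ 0.01  0.01 -0.03]
27 -101.25553376438975 -106.21941525693877 -96.2482898142228
((541.3726806640625, 23.29290008544922), (11.464630126953125, 60.96053695678711), 3.3885445594787598)
```

The mark did not move and the twist met the firm stop again, so the shell is fully home. I hand in.

```bash
python3 -c "
from station import ctrl, eyes, kinematics
print(ctrl.sign_off())"
```

```text
the job is handed in; nothing more can be done
None
```

The big green canister is closed and handed in at about 36 s: the upper shell was twisted clockwise to its firm stop, and the orange mark moved 10.8° of the expected 11.5°, within measuring error; the small canister is out of sight inside, but the shell went over it without contact.

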